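# Take a shutter reading on the camera tester

## Task

Take a shutter reading of the camera on the bench: switch on the shutter tester by pressing down the raised half of its rocker, then push its round key all the way in so that it stays latched down, and then press the camera's shutter release all the way down and let it spring back. Keep to that order, do not press the square key, and do not lift or shift the camera, the spare lens, the bottle or the screwdriver.

Things in the scene. Friction and masses are not known exactly. Their poses are not given: they have to be found in the camera images.
- tester: Shutter tester, fixed: low grey console 135 (x) by 260 (y) by 60 mm high, flat level top with a dark display strip along its +x edge. Origin: centre of its underside, on the work surface; z up. Three controls (rocker, round key, square key) in a row on top at x = -20, y = -80, 0, +80 mm, turned as it is; which is where varies. It stands left or right of the camera.
- rocker (a joint): Mains rocker of the tester, rad. 0 = off: the half nearer the display (+x) stands up. 0.4 = fully on: that half is level and the other half stands up. It starts at 0 to 0.05 and stays where it is left (no spring; 2 to 3 N at the outer end moves it).
- rocker_raised_half (a point): Point on top of the rocker's raised half, 17 mm from the pivot; moves with it. Rocker: white V-shaped paddle 52 mm (tester's x) by 28 mm on a black 64 by 38 mm plate (top 64 mm above the table). Off: this half slopes up 0.4 rad to 81 mm above the table, the other is level. On: this half is level at 71 mm. Axes: the tester's, pitched about y by the joint value.
- round_key (a joint): Travel of the round key, m: 0 = out, 0.008 = fully in. No return spring: stays where it is pushed (about 2.5 N moves it).
- round_key_top (a point): Centre of the top face of the round key: white cylinder, 32 mm diameter, in a round black collar of 44 mm whose top is 65 mm above the work surface. Top face is 78 mm above the work surface when out, 70 mm when fully in. Axes as the tester's.
- square_key (a joint): Travel of the square key, m: 0 = out, 0.008 = in. Not to be pressed; stays where it is pushed like the round one.
- square_key_top (a point): Centre of the top face of the square key: white, 30 by 30 mm, in a square black 44 mm collar; same heights as the round key. Not to be pressed.
- camera: Loose camera, about 0.75 kg, standing on its base: body 56 (x) by 150 (y) by 85 mm high, black with a silver band; hand grip bulges 27 mm to +x at the -y end; lens (66 mm diameter, to 85 mm out) points along +x; finder hump to 105 mm high at y = -12 to +36 mm. Origin: centre of the main body's underside; z up. It slides if pushed sideways.
- shutter (a joint): Travel of the camera's shutter release, m: 0 = up, 0.005 = fully down. Sprung: starts to move at 1.5 N, fully down takes 4 N, springs back when released.
- shutter_top (a point): Centre of the top face of the shutter release: a bare steel button of 18 mm diameter on top of the hand grip, at x = +34, y = -52 mm in the camera's frame. Its top is 94 mm above the work surface when up, 9 mm above the camera's flat top around it. Axes as the camera's.
- light_head: The tester's light head, fixed: grey block on a foot, 45 by 60 by 70 mm high, standing in front of the camera's lens. Origin: centre of its underside.
- spare_lens: Loose black lens standing on end, 66 mm diameter, 62 mm high. Origin: centre of its underside. Bystander: leave alone.
- oil_bottle: Loose amber bottle with white cap, 40 mm diameter, 75 mm high. Origin: centre of its underside. Bystander: leave alone.
- screwdriver: Loose screwdriver lying flat along its x, 160 mm long, under 35 mm high. Origin: underside, near its middle. Bystander: leave alone.
Not all that is in view belongs to the job. There is more than one size of the camera; the job needs the smaller.

How it is judged:
On the way, in this order (a step that is already met when the one before it is completed fails the run):
1. the tester is switched on: the raised half of the rocker is pressed level (rocker above 0.34) (value of joint rocker above 0.34 rad), for 0.05 s.
2. the round key is pushed in (above 6.5 mm) (value of joint round_key above 0.0065 m), for 0.05 s.
3. the shutter release is pressed down (above 4 mm) (value of joint shutter above 0.004 m), for 0.03 s.
At the end, for the whole second after the job is handed in: Rocker on (above 0.34 of 0.4 rad), round key in (above 6.5 of 8 mm), square key out (under 2 mm), shutter release back up (under 1 mm), camera upright (within 0.05 rad), at rest, and camera, spare lens, bottle and screwdriver within 20 mm of where they stood (value of joint rocker above 0.34 rad and value of joint round_key above 0.0065 m and value of joint square_key below 0.002 m and value of joint shutter below 0.001 m and angle between camera's own z axis and vertical below 0.05 rad and linear speed of camera below 0.01 m/s and distance of each of camera, spare_lens, oil_bottle, screwdriver from where it was at the start of the episode below 0.02 m); the robot touches nothing.
It fails at once if the round key is pressed (over 3 mm) while the tester is off (rocker below 0.3) (value of joint round_key above 0.003 m and value of joint rocker below 0.3 rad).
It fails at once if the shutter release is pressed (over 2.5 mm) before the round key is in (below 6 mm) (value of joint shutter above 0.0025 m and value of joint round_key below 0.006 m).
It fails at once if the square key is pressed (over 2 mm) (value of joint square_key above 0.002 m).
It fails at once if the camera is lifted (over 8 mm), tipped (over 0.15 rad) or shifted (over 20 mm) (height (world z) of camera above 0.008 m or angle between camera's own z axis and vertical above 0.15 rad or distance of camera from where it was at the start of the episode above 0.02 m).
It fails at once if the spare lens, the bottle or the screwdriver is lifted or shifted over 20 mm (distance of any of spare_lens, oil_bottle, screwdriver from where it was at the start of the episode above 0.02 m).
It also fails if it takes over 53 s, if anything falls off the work surface, if the arm or the gripper's body presses on something with over 40 N, if the wrist force passes 120 N, or if a joint passes its speed limit or range.

## Robot

A 7-joint arm with a two-finger parallel gripper is mounted at the origin on the work surface. World frame = base frame: x ahead of the robot, y to its left, z up, the work surface at z = 0. Lengths are in m, angles in rad, forces in N, time in s.
With the tool pointing down it reaches from about 0.35 to 0.9 m from the base axis. Payload 7.2 kg.
Tool frame: the origin (TCP) lies between the finger pads; the fingertips stand 17 mm ahead of it and the grasp point (between the pads) lies 2 mm behind it (ctrl.finger_overhang is the distance from the TCP to the fingertips, in m); z points along the fingers, y is the line along which they close (so a half turn about z gives the same grasp; the last joint's range is limited). The gripper opens to 85 mm and grips with 20 to 120 N. Pads are 22 mm wide; open, the fingers measure 114 mm over their backs; the gripper's body (76 mm by 85 mm) begins 54 mm behind the grasp point. The pads swing forward as they close: fully open they stand 13 mm farther back than shut.
Start: joints at [1.065, 0.411, -0.013, 1.596, 0.006, 1.134, -0.082], TCP at [0.265, -0.566, 0.248] pointing down, gripper open.
Joint ranges: [-2.95, 2.95], [-0.29, 1.99], [-1.47, 1.44], [0.14, 2.54], [-1.03, 4.17], [0.13, 1.85], [-2.86, 2.86]. Speed limits (rad/s): [2.39, 2.39, 3.01, 3.01, 3.14, 3.14, 3.14].

## Interface

Orientations are given as a rotation vector (axis times angle).
In Python, from cell import ctrl gives the robot as it stands.
- The arm moves only by the tool drive_tool, never from a script. Its argument "increments" is a list of rows, each an object of numbers: "dx", "dy", "dz": the shift along the tool's x, y, z in m; "roll": the turn about the tool's z in degrees. A call has 1 to 10 rows; each row is the pose to reach, as a shift and turn from the pose commanded when the call began, along the tool's axes at that moment; what a row does not reach only later rows make up. A row lasts 1/10 s, in which the tool goes at most 50 mm and 8.59 degrees, less where a joint would pass 70% of its speed; a pose out of reach is approached as far as the arm can. A call with a gripper value outside its range is refused whole. "hand" is the opening, from -1 (shut) to 1 (fully open), set as the call begins (left out, the last holds). The fingers move at their own pace and stop on an object; "force" is the grip in N (left out, the last holds). Time passes only in rows, so rows that repeat a pose let the fingers close. It gives the time, the measured TCP pose, the force, the opening and the grip force at its end, in the units of the state.
- ctrl.sense(): the state, without advancing time (a new reading comes with each control period).
- ctrl.grab_frame(name): name is "scene" or "top" or "wrist"; returns a dict with "color" (480x640x3 uint8, red, green, blue), "fx", "fy", "cx", "cy" (pixels), "world_from_camera" (4x4, takes a point from camera to world coordinates). Camera axes: x right, y down, z forward; pixel columns grow to the right and rows downward; lengths in m; the calibration is good to about 2 mm. The wrist camera is an equidistant fisheye: a pixel r from the principal point sees the ray r / f radians off the axis. A picture is of the moment at which its call begins. There is no depth.
- ctrl.close_job(): hands the job in; it is judged then, once.
Trained networks look in a picture, given as the dict that the camera call returned (one of the last four; its "shot" number tells which), for a name from the list of things; names that differ only in an ending like _2 or _b are one class to them, and where a whole thing is asked for, a point or a joint stands for the part that bears it (a point fixed in the world has none). Each returns a list of dicts, best first, with "score" (0 to 1); they miss things now and then, are a little off and sometimes report something else, mostly with a low value. They report only what shows in the picture. A call takes as long as a camera call. They do not tell look-alikes from the thing itself.
- ctrl.silhouettes(picture, target): "pixels" (480x640 bool, what is visible of it) and "rect" ([centre column, centre row, width, height] in pixels, round what is visible of it).
- ctrl.mark_of(picture, target): "location" ([column, row] in pixels: a listed point, or the origin of a listed thing).
The state is a dict: "time": time; "joint_positions": joint angles; "qd": joint speeds; "effort": joint torques, N m; "ee_pos": TCP position; "tcp_rot": TCP orientation; "ft_force": force on the tool from outside, world axes, zero at the start; "torque": the same for the moment, N m; "opening": finger opening in m; "gripper_force": force on a finger pad.
Only numpy, scipy, OpenCV 4.12 (cv2) and the standard library are available. Lean on these libraries where they do the work, as an engineer would, in place of code of your own. Each camera call takes 0.05 s, during which the arm holds its last target. There are 200 camera calls.

## Working session

There is one attempt and no reset: what is moved stays moved. The work goes in short steps, Python scripts to look and compute and a tool call to move; the robot and the scene stay as the last step left them, time stands still between calls to the robot, and variables do not carry over. Pictures are saved under pics/ and viewed, at most 10 in all, crops included, and the job is handed in when it is done.

Besides the shell and the picture viewer there is one more tool, called after "Request:" as name(argument=value, ...) on one line, values as JSON. drive_tool: Moves the arm, as the interface text tells. Its arguments: {"type":"object","properties":{"increments":{"type":"array","items":{"type":"object","properties":{"dx":{"type":"number"},"dy":{"type":"number"},"dz":{"type":"number"},"roll":{"type":"number"}}}},"hand":{"type":"number"},"force":{"type":"number"}},"required":["increments"]}

```bash
mkdir -p pics
cat > h.py <<'E'
import numpy as np, cv2
from cell import ctrl
def ray(p,uv):
    T=np.array(p["world_from_camera"]); x=(uv[0]-p["cx"])/p["fx"]; y=(uv[1]-p["cy"])/p["fy"]
    return T[:3,3], T[:3,:3]@np.array([x,y,1.])
def at_z(p,uv,z):
    o,d=ray(p,uv); return o+d*(z-o[2])/d[2]
def proj(p,X):
    T=np.array(p["world_from_camera"]); c=T[:3,:3].T@(np.array(X)-T[:3,3]); return np.array([p["fx"]*c[0]/c[2]+p["cx"],p["fy"]*c[1]/c[2]+p["cy"]])
def save(p,n): cv2.imwrite(f"pics/{n}.png",p["color"][:,:,::-1])
E
python3 - <<'E'
from h import *
np.set_printoptions(precision=3,suppress=True)
Z=dict(tester=0,rocker_raised_half=.08,round_key_top=.078,square_key_top=.078,camera=0,shutter_top=.094,light_head=0,spare_lens=0,oil_bottle=0,screwdriver=0)
for n in("top","scene"):
    p=ctrl.grab_frame(n); save(p,n+"0"); print(n,np.array(p["world_from_camera"])[:3,3])
    for k,z in Z.items():
        print(k,[(round(m["score"],2),np.round(m["location"]).tolist(),at_z(p,m["location"],z)[:2].round(3).tolist()) for m in ctrl.mark_of(p,k)[:4]])
s=ctrl.sense();print(s["ee_pos"],s["tcp_rot"],s["time"],ctrl.finger_overhang,s["ft_force"])
E
```

```text
top [ 0.35  -0.041  1.213]
tester [(0.66, [240.0, 250.0], [0.525, 0.179])]
rocker_raised_half [(0.75, [205.0, 239.0], [0.541, 0.251]), (0.55, [466.0, 234.0], [0.549, -0.403])]
round_key_top [(0.58, [231.0, 253.0], [0.507, 0.186])]
square_key_top [(0.71, [261.0, 261.0], [0.485, 0.113])]
camera [(0.89, [519.0, 327.0], [0.316, -0.552]), (0.66, [350.0, 247.0], [0.531, -0.113]), (0.45, [466.0, 235.0], [0.563, -0.429])]
shutter_top [(0.65, [573.0, 326.0], [0.32, -0.644]), (0.57, [372.0, 225.0], [0.571, -0.164])]
light_head [(0.86, [342.0, 201.0], [0.659, -0.093])]
spare_lens [(0.68, [151.0, 212.0], [0.63, 0.419])]
oil_bottle [(0.77, [148.0, 267.0], [0.482, 0.421])]
screwdriver [(0.62, [466.0, 233.0], [0.566, -0.429])]
scene [ 1.569 -0.415  1.02 ]
tester [(0.8, [391.0, 255.0], [0.533, 0.18]), (0.42, [452.0, 229.0], [0.484, 0.417])]
rocker_raised_half [(0.4, [421.0, 230.0], [0.541, 0.263])]
round_key_top [(0.64, [392.0, 229.0], [0.507, 0.187])]
square_key_top [(0.41, [365.0, 232.0], [0.496, 0.105])]
camera [(0.94, [135.0, 260.0], [0.307, -0.552]), (0.77, [297.0, 275.0], [0.528, -0.116]), (0.33, [455.0, 229.0], [0.483, 0.426])]
shutter_top [(0.4, [286.0, 265.0], [0.574, -0.16]), (0.37, [96.0, 235.0], [0.279, -0.637]), (0.24, [454.0, 228.0], [0.579, 0.347])]
light_head [(0.71, [323.0, 306.0], [0.667, -0.085]), (0.6, [365.0, 233.0], [0.412, 0.146])]
spare_lens [(0.73, [477.0, 259.0], [0.634, 0.411]), (0.73, [295.0, 276.0], [0.527, -0.12])]
oil_bottle [(0.7, [283.0, 262.0], [0.461, -0.139]), (0.64, [456.0, 228.0], [0.48, 0.433])]
screwdriver [(0.68, [182.0, 308.0], [0.552, -0.446])]
[ 0.265 -0.566  0.248] [3.067 0.682 0.   ] 1.1 0.017 [ 0.573 -0.611 -0.108]
```

View pics/top0.png

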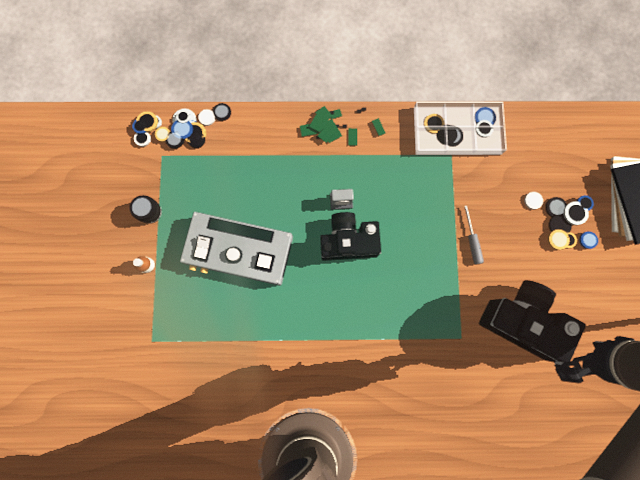

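View pics/scene0.png

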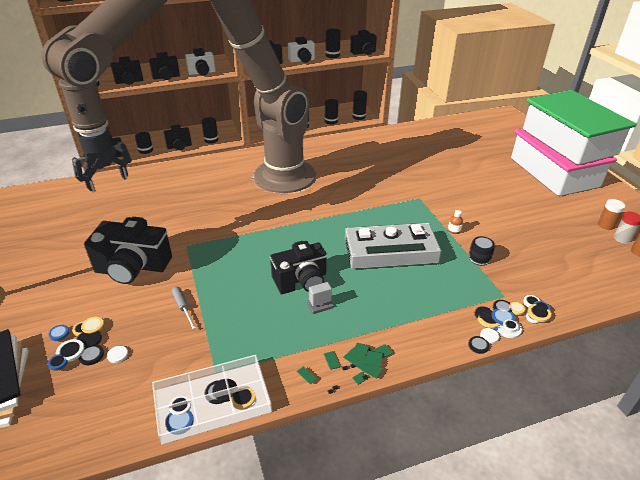

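Run:
```python
from h import *
p=ctrl.grab_frame("top"); c=p["color"][:,:,::-1]
a=cv2.resize(c[195:290,170:400],None,fx=3.4,fy=3.4,interpolation=cv2.INTER_CUBIC)
b=cv2.resize(c[270:370,470:600],None,fx=2.5,fy=2.5,interpolation=cv2.INTER_CUBIC)
im=np.zeros((a.shape[0]+b.shape[0],a.shape[1],3),np.uint8); im[:a.shape[0]]=a; im[a.shape[0]:,:b.shape[1]]=b
cv2.imwrite("pics/crop1.png",im)
for k,r in (("tester",(170,205,300,290)),):
    w=(c.min(2)>200).astype(np.uint8); m=np.zeros_like(w); m[205:290,170:300]=w[205:290,170:300]
    n,l,st,ce=cv2.connectedComponentsWithStats(m)
    for i in range(1,n):
        if st[i,4]>15: print(st[i],ce[i].round(1),at_z(p,ce[i],.078)[:2].round(4))
for m in ctrl.silhouettes(p,"tester")[:1]:
    q=cv2.minAreaRect(np.argwhere(m["pixels"])[:,::-1].astype(np.float32)); print("tester",q,[at_z(p,u,.06)[:2].round(3).tolist() for u in cv2.boxPoints(q)])
for m in ctrl.silhouettes(p,"camera")[:3]:
    q=cv2.minAreaRect(np.argwhere(m["pixels"])[:,::-1].astype(np.float32)); print("cam",m["score"],q,[at_z(p,u,.085)[:2].round(3).tolist() for u in cv2.boxPoints(q)])
```

```text
[276 233  16  50  81] [284.3 258. ] [0.4934 0.0541]
[194 237  16  22 212] [201.6 247.7] [0.5208 0.2598]
[227 248  13  12 120] [232.8 253.9] [0.5048 0.1822]
[257 255  15  13 147] [263.9 261. ] [0.4863 0.1047]
tester ((235.5233154296875, 250.53634643554688), (105.71891021728516, 59.010868072509766), 12.33908748626709) [[0.472, 0.323], [0.62, 0.297], [0.56, 0.033], [0.414, 0.064]]
cam 0.87 ((349.0939025878906, 235.28453063964844), (46.935035705566406, 60.495216369628906), 86.98721313476562) [[0.605, -0.029], [0.612, -0.182], [0.493, -0.185], [0.486, -0.035]]
cam 0.71 ((535.3563232421875, 318.1015930175781), (99.70166778564453, 66.77210235595703), 28.178592681884766) [[0.327, -0.411], [0.47, -0.499], [0.353, -0.707], [0.214, -0.616]]
```

View pics/crop1.png

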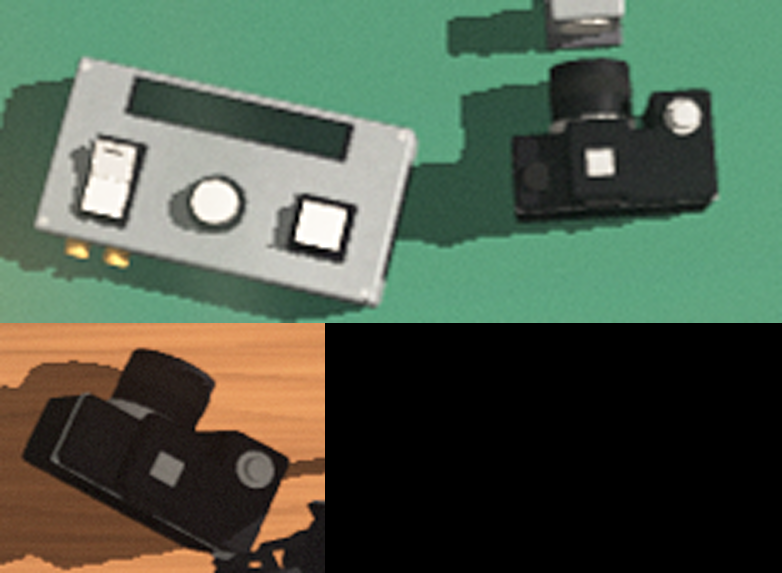

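The crop shows the small camera on the mat (top image ≈ (350,240), 60 px wide ≈ 150 mm, lens facing the light head, button at ≈ (371,229)). The other one at (535,318) is about 1.5 times larger (100 px) and sits off the mat, so the small camera is the one meant. Tester controls: rocker (202,247) with its raised half toward the display, round key (233,254), square key (264,261).

Request:
drive_tool(hand=-1, increments=[{"dx": 0.034, "dy": -0.035, "roll": 4}, {"dx": 0.068, "dy": -0.07, "roll": 8}, {"dx": 0.1, "dy": -0.105, "roll": 12}, {"dx": 0.135, "dy": -0.14, "roll": 16}, {"dx": 0.17, "dy": -0.175, "roll": 20}, {"dx": 0.2, "dy": -0.21, "roll": 24}, {"dx": 0.235, "dy": -0.245, "roll": 28}, {"dx": 0.27, "dy": -0.28, "roll": 32}, {"dx": 0.3, "dy": -0.31, "roll": 36}, {"dx": 0.3, "dy": -0.31, "roll": 38.5}])

```text
$.increments[0]: bad value
```

Request:
drive_tool(hand=-1, increments=[{"dx": 0.034, "dy": -0.035, "dz": 0.0, "roll": 4}, {"dx": 0.068, "dy": -0.07, "dz": 0.0, "roll": 8}, {"dx": 0.1, "dy": -0.105, "dz": 0.0, "roll": 12}, {"dx": 0.135, "dy": -0.14, "dz": 0.0, "roll": 16}, {"dx": 0.17, "dy": -0.175, "dz": 0.0, "roll": 20}, {"dx": 0.2, "dy": -0.21, "dz": 0.0, "roll": 24}, {"dx": 0.235, "dy": -0.245, "dz": 0.0, "roll": 28}, {"dx": 0.27, "dy": -0.28, "dz": 0.0, "roll": 32}, {"dx": 0.3, "dy": -0.31, "dz": 0.0, "roll": 36}, {"dx": 0.3, "dy": -0.31, "dz": 0.0, "roll": 38.5}])

```text
time: 2.25
ee_pos: [0.4072, -0.1525, 0.2488]
tcp_rot: [-3.12, 0.358, -0.003]
ft_force: [-0.3, -0.6, -0.0]
opening: 0.0001
gripper_force: 0.0
```

Request:
drive_tool(increments=[{"dx": 0.005, "dy": -0.048, "dz": 0.0, "roll": 0}, {"dx": 0.01, "dy": -0.096, "dz": 0.0, "roll": 0}, {"dx": 0.015, "dy": -0.144, "dz": 0.0, "roll": 0}, {"dx": 0.02, "dy": -0.19, "dz": 0.0, "roll": 0}, {"dx": 0.025, "dy": -0.24, "dz": 0.0, "roll": 0}, {"dx": 0.03, "dy": -0.29, "dz": 0.0, "roll": 0}, {"dx": 0.035, "dy": -0.335, "dz": 0.0, "roll": 0}, {"dx": 0.04, "dy": -0.38, "dz": 0.0, "roll": 0}, {"dx": 0.04, "dy": -0.428, "dz": 0.0, "roll": 0}, {"dx": 0.04, "dy": -0.428, "dz": 0.0, "roll": 0}])

```text
time: 3.25
ee_pos: [0.5426, 0.2567, 0.248]
tcp_rot: [-3.117, 0.354, 0.002]
ft_force: [-0.4, -0.1, 0.1]
opening: -0.0
gripper_force: 0.0
```

```bash
cat >> h.py <<'E'
def wray(p,uv):
    T=np.array(p["world_from_camera"]); d=np.array([(uv[0]-p["cx"])/p["fx"],(uv[1]-p["cy"])/p["fy"]]); t=np.hypot(*d)
    v=np.array([*(d/t*np.sin(t)),np.cos(t)]); return T[:3,3],T[:3,:3]@v
def wat_z(p,uv,z):
    o,d=wray(p,uv); return (o+d*(z-o[2])/d[2])[:2]
E
python3 - <<'E'
from h import *
s=ctrl.sense();print(s["ee_pos"],s["tcp_rot"])
p=ctrl.grab_frame("wrist"); save(p,"w0"); print(p["fx"],p["cx"],p["cy"],np.array(p["world_from_camera"]).round(3).tolist())
for k,z in dict(rocker_raised_half=.078,round_key_top=.078,square_key_top=.078,shutter_top=.094).items():
    print(k,[(round(m["score"],2),np.round(m["location"]).tolist(),wat_z(p,m["location"],z).round(4)) for m in ctrl.mark_of(p,k)[:3]])
E
```

```text
[0.54262478 0.25672922 0.24801162] [-3.11685207e+00  3.54121127e-01  1.87853944e-03]
371.64829954431775 325.25863628654344 237.35317768142454 [[-0.225, -0.939, -0.26, 0.609], [-0.974, 0.215, 0.066, 0.241], [-0.006, 0.268, -0.963, 0.374], [0.0, 0.0, 0.0, 1.0]]
rocker_raised_half [(0.67, [325.0, 226.0], array([0.5385, 0.2598]))]
round_key_top [(0.95, [419.0, 242.0], array([0.5071, 0.1851]))]
square_key_top [(0.96, [502.0, 242.0], array([0.4894, 0.1086]))]
shutter_top []
```

View pics/w0.png

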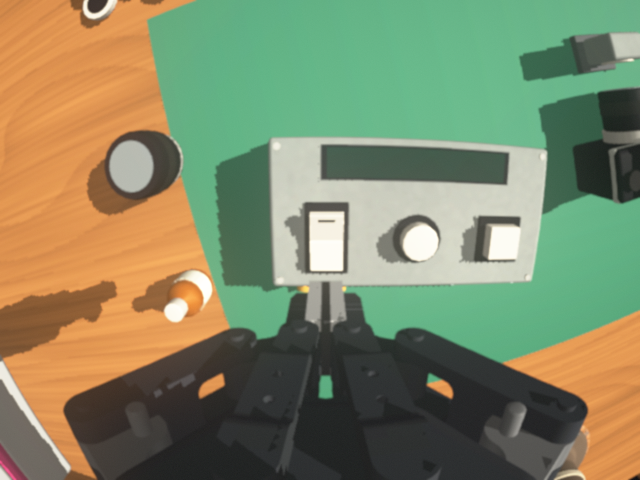

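Request:
drive_tool(increments=[{"dx": 0.0, "dy": -0.0025, "dz": 0.04, "roll": 0}, {"dx": 0.0, "dy": -0.0025, "dz": 0.08, "roll": 0}, {"dx": 0.0, "dy": -0.0025, "dz": 0.12, "roll": 0}, {"dx": 0.0, "dy": -0.0025, "dz": 0.14, "roll": 0}, {"dx": 0.0, "dy": -0.0025, "dz": 0.148, "roll": 0}, {"dx": 0.0, "dy": -0.0025, "dz": 0.152, "roll": 0}, {"dx": 0.0, "dy": -0.0025, "dz": 0.156, "roll": 0}, {"dx": 0.0, "dy": -0.0025, "dz": 0.158, "roll": 0}, {"dx": 0.0, "dy": -0.0025, "dz": 0.159, "roll": 0}, {"dx": 0.0, "dy": -0.0025, "dz": 0.16, "roll": 0}])

```text
time: 4.5
ee_pos: [0.5448, 0.2517, 0.0892]
tcp_rot: [-3.119, 0.367, -0.003]
ft_force: [1.3, -0.1, 2.8]
opening: -0.0002
gripper_force: 1.0
```

Request:
drive_tool(increments=[{"dx": 0.0, "dy": 0.0, "dz": 0.001, "roll": 0}, {"dx": 0.0, "dy": 0.0, "dz": 0.002, "roll": 0}, {"dx": 0.0, "dy": 0.0, "dz": 0.003, "roll": 0}, {"dx": 0.0, "dy": 0.0, "dz": 0.003, "roll": 0}])

```text
time: 4.9
ee_pos: [0.5447, 0.2518, 0.0879]
tcp_rot: [-3.12, 0.367, -0.004]
ft_force: [-4.1, -3.6, 19.9]
opening: 0.0
gripper_force: 10.8
```

Run:
```python
from h import *
for i in range(3):
    p=ctrl.grab_frame("wrist"); s=ctrl.sense(); print(s["ee_pos"],s["ft_force"],s["time"])
```

```text
[0.54470988 0.25182938 0.08789315] [-3.04618457 -4.77496346 20.55302738] 4.95
[0.54472647 0.25182099 0.08789742] [-4.03728306 -4.53110906 21.25133   ] 5.0
[0.5447116  0.25184631 0.08789839] [-3.44227168 -3.96996542 21.01408021] 5.05
```

Request:
drive_tool(increments=[{"dx": 0.0, "dy": 0.0, "dz": -0.02, "roll": 0}, {"dx": 0.0, "dy": 0.0, "dz": -0.06, "roll": 0}, {"dx": 0.0, "dy": 0.0, "dz": -0.08, "roll": 0}, {"dx": 0.0, "dy": 0.0, "dz": -0.08, "roll": 0}, {"dx": 0.0, "dy": 0.0, "dz": -0.08, "roll": 0}])

```text
time: 5.55
ee_pos: [0.5437, 0.2514, 0.1651]
tcp_rot: [3.12, -0.367, -0.0]
ft_force: [1.6, 0.4, 0.1]
opening: 0.0002
gripper_force: 0.0
```

Run:
```python
from h import *
for i in range(2):
    p=ctrl.grab_frame("wrist"); s=ctrl.sense(); print(s["ee_pos"],s["tcp_rot"],s["ft_force"],s["time"])
for k,z in dict(rocker_raised_half=.071,round_key_top=.078,square_key_top=.078).items():
    print(k,[(round(m["score"],2),np.round(m["location"]).tolist(),wat_z(p,m["location"],z).round(4)) for m in ctrl.mark_of(p,k)[:3]])
q=ctrl.grab_frame("scene")
a=cv2.resize(p["color"][130:310,200:600,::-1],None,fx=2,fy=2); b=cv2.resize(q["color"][215:275,330:460,::-1],(800,370),interpolation=cv2.INTER_CUBIC)[:240]
cv2.imwrite("pics/w1.png",np.vstack([a,b]))
```

```text
[0.54331846 0.25112663 0.1643262 ] [ 3.11931371e+00 -3.66480771e-01 -2.01389980e-03] [ 0.13506844 -0.26808851 -0.57846042] 5.6
[0.54318048 0.25100441 0.16392566] [ 3.11894931e+00 -3.66407880e-01 -3.03114398e-03] [ 0.38767702  0.10167308 -0.18774073] 5.65
rocker_raised_half [(0.87, [317.0, 255.0], array([0.5401, 0.2578]))]
round_key_top [(0.91, [441.0, 281.0], array([0.5067, 0.1846]))]
square_key_top [(0.8, [544.0, 276.0], array([0.4889, 0.1075])), (0.3, [631.0, 40.0], array([ 0.6458, -0.0041]))]
```

View pics/w1.png

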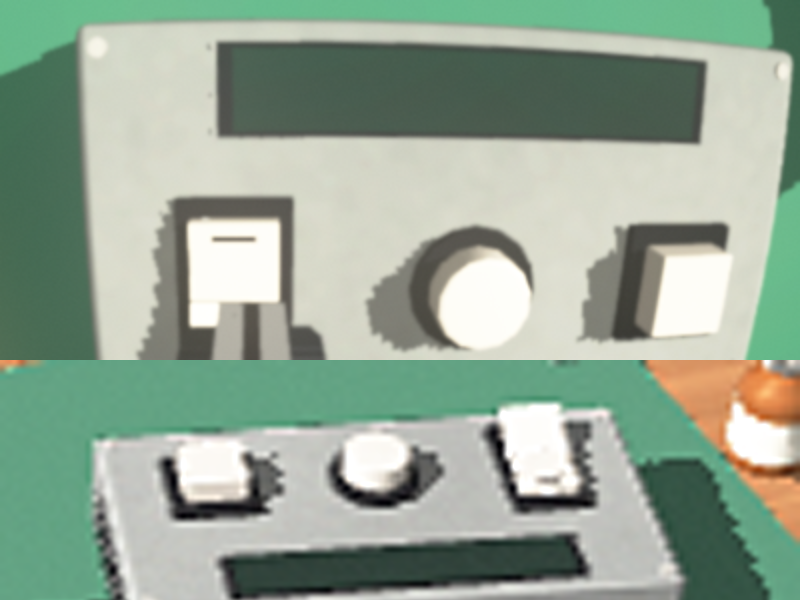

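Rocker is now on: in the scene crop the display-side half (~(545,480)) lies level and the rear half (~(530,420)) stands up. Next is the round key, at (0.5065, 0.184).

Request:
drive_tool(increments=[{"dx": -0.01, "dy": 0.037, "dz": 0.0, "roll": 0}, {"dx": -0.02, "dy": 0.074, "dz": 0.0, "roll": 0}, {"dx": -0.02, "dy": 0.074, "dz": 0.01, "roll": 0}, {"dx": -0.02, "dy": 0.074, "dz": 0.03, "roll": 0}, {"dx": -0.02, "dy": 0.074, "dz": 0.045, "roll": 0}, {"dx": -0.02, "dy": 0.074, "dz": 0.045, "roll": 0}, {"dx": -0.02, "dy": 0.074, "dz": 0.045, "roll": 0}])

```text
time: 6.55
ee_pos: [0.5073, 0.1844, 0.1201]
tcp_rot: [3.12, -0.366, -0.001]
ft_force: [-0.4, -0.2, 0.7]
opening: -0.0001
gripper_force: 0.0
```

Request:
drive_tool(increments=[{"dx": 0.0, "dy": 0.0, "dz": 0.015, "roll": 0}, {"dx": 0.0, "dy": 0.0, "dz": 0.022, "roll": 0}, {"dx": 0.0, "dy": 0.0, "dz": 0.026, "roll": 0}, {"dx": 0.0, "dy": 0.0, "dz": 0.029, "roll": 0}, {"dx": 0.0, "dy": 0.0, "dz": 0.032, "roll": 0}, {"dx": 0.0, "dy": 0.0, "dz": 0.034, "roll": 0}, {"dx": 0.0, "dy": 0.0, "dz": 0.035, "roll": 0}, {"dx": 0.0, "dy": 0.0, "dz": 0.036, "roll": 0}])

```text
time: 7.35
ee_pos: [0.5076, 0.1842, 0.0865]
tcp_rot: [3.12, -0.367, 0.002]
ft_force: [-10.7, -4.3, 32.8]
opening: 0.0001
gripper_force: 16.4
```

Request:
drive_tool(increments=[{"dx": 0.0, "dy": 0.0, "dz": -0.03, "roll": 0}, {"dx": 0.0, "dy": 0.0, "dz": -0.075, "roll": 0}, {"dx": 0.0, "dy": 0.0, "dz": -0.12, "roll": 0}, {"dx": 0.02, "dy": 0.045, "dz": -0.12, "roll": 0}, {"dx": 0.035, "dy": 0.09, "dz": -0.12, "roll": 0}, {"dx": 0.055, "dy": 0.135, "dz": -0.12, "roll": 0}, {"dx": 0.075, "dy": 0.18, "dz": -0.12, "roll": 0}, {"dx": 0.095, "dy": 0.225, "dz": -0.12, "roll": 0}, {"dx": 0.115, "dy": 0.27, "dz": -0.12, "roll": 0}, {"dx": 0.135, "dy": 0.315, "dz": -0.12, "roll": 0}])

```text
time: 8.35
ee_pos: [0.566, -0.1559, 0.2046]
tcp_rot: [3.12, -0.367, 0.002]
ft_force: [1.2, 0.6, -0.1]
opening: 0.0001
gripper_force: 0.0
```

Request:
drive_tool(increments=[{"dx": 0.0, "dy": 0.0, "dz": 0.0, "roll": 0}, {"dx": 0.0, "dy": 0.0, "dz": 0.0, "roll": 0}, {"dx": 0.0, "dy": 0.0, "dz": 0.0, "roll": 0}])

```text
time: 8.65
ee_pos: [0.5657, -0.1524, 0.2043]
tcp_rot: [-3.12, 0.365, -0.0]
ft_force: [-1.1, 0.6, 0.2]
opening: -0.0
gripper_force: 0.0
```

Run:
```python
from h import *
p=ctrl.grab_frame("wrist"); s=ctrl.sense(); print(s["ee_pos"],s["tcp_rot"],s["ft_force"],s["time"])
for k,z in dict(rocker_raised_half=.071,round_key_top=.07,shutter_top=.094).items():
    print(k,[(round(m["score"],2),np.round(m["location"]).tolist(),wat_z(p,m["location"],z).round(4)) for m in ctrl.mark_of(p,k)[:3]])
q=ctrl.grab_frame("scene")
for m in ctrl.mark_of(q,"shutter_top")[:3]: print("scene",m["score"],m["location"],at_z(q,m["location"],.094))
a=p["color"][:,:,::-1][:330]; b=cv2.resize(q["color"][215:315,260:460,::-1],(500,250),interpolation=cv2.INTER_CUBIC)
im=np.zeros((580,640,3),np.uint8); im[:330]=a; im[330:,:500]=b
cv2.imwrite("pics/w2.png",im)
```

```text
[ 0.56575364 -0.15195745  0.20437776] [-3.11982921e+00  3.63354220e-01 -2.51829789e-04] [-0.92048736  0.3554838  -0.04574303] 8.7
rocker_raised_half []
round_key_top [(0.94, [36.0, 353.0], array([0.5068, 0.1858]))]
shutter_top [(0.6, [339.0, 238.0], array([ 0.5655, -0.1609]))]
scene 0.6 [283.3, 264.5] [ 0.57155771 -0.16534877  0.094     ]
scene 0.37 [97.0, 232.9] [ 0.26813368 -0.63480743  0.094     ]
```

View pics/w2.png

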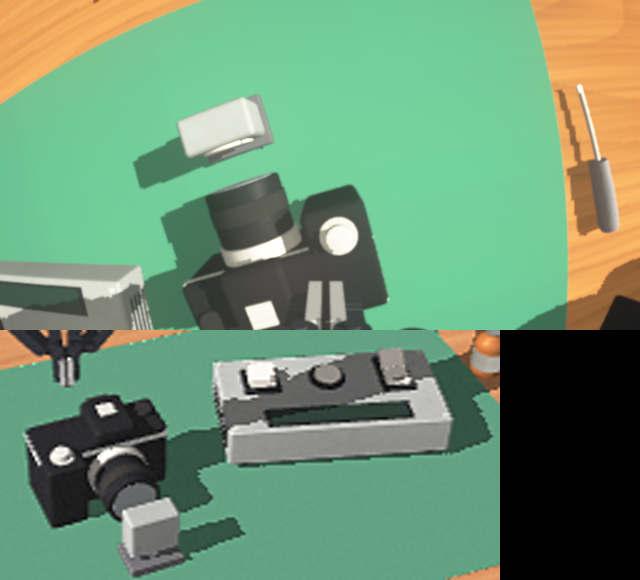

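Button is visible at (339,236) in the wrist view; 3 measurements agree on ≈ (0.5655, -0.162). The scene crop shows the round key low in its collar and the rocker on.

Request:
drive_tool(increments=[{"dx": 0.002, "dy": 0.01, "dz": 0.02, "roll": 0}, {"dx": 0.002, "dy": 0.01, "dz": 0.05, "roll": 0}, {"dx": 0.002, "dy": 0.01, "dz": 0.07, "roll": 0}, {"dx": 0.002, "dy": 0.01, "dz": 0.082, "roll": 0}, {"dx": 0.002, "dy": 0.01, "dz": 0.082, "roll": 0}, {"dx": 0.002, "dy": 0.01, "dz": 0.082, "roll": 0}, {"dx": 0.002, "dy": 0.01, "dz": 0.082, "roll": 0}])

```text
time: 9.65
ee_pos: [0.5661, -0.1639, 0.1236]
tcp_rot: [3.12, -0.367, 0.003]
ft_force: [0.3, 0.8, 0.5]
opening: -0.0001
gripper_force: 0.0
```

Run:
```python
from h import *
p=ctrl.grab_frame("wrist"); s=ctrl.sense(); print(s["ee_pos"],s["tcp_rot"],s["ft_force"],s["time"])
print([(round(m["score"],2),np.round(m["location"]).tolist(),wat_z(p,m["location"],.094).round(4)) for m in ctrl.mark_of(p,"shutter_top")[:3]])
save(p,"w3")
```

```text
[ 0.5660623  -0.16396741  0.12355284] [ 3.11977356 -0.36675249  0.00325993] [ 0.49066127 -0.95715527  0.48831484] 9.7
[(0.92, [322.0, 295.0], array([ 0.5641, -0.1613]))]
```

View pics/w3.png

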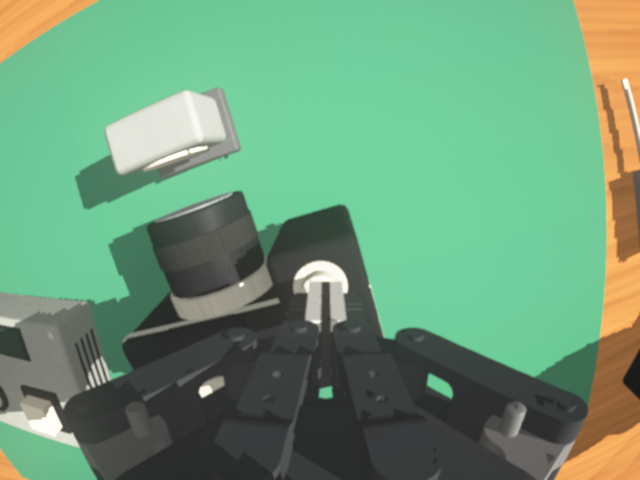

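The wrist view shows the shut fingertips (325,290) over the button (322,280). I'll press it slowly now.

Request:
drive_tool(increments=[{"dx": -0.001, "dy": -0.002, "dz": 0.006, "roll": 0}, {"dx": -0.001, "dy": -0.002, "dz": 0.01, "roll": 0}, {"dx": -0.001, "dy": -0.002, "dz": 0.013, "roll": 0}, {"dx": -0.001, "dy": -0.002, "dz": 0.015, "roll": 0}, {"dx": -0.001, "dy": -0.002, "dz": 0.016, "roll": 0}, {"dx": -0.001, "dy": -0.002, "dz": 0.017, "roll": 0}, {"dx": -0.001, "dy": -0.002, "dz": 0.0175, "roll": 0}, {"dx": -0.001, "dy": -0.002, "dz": 0.0175, "roll": 0}])

```text
time: 10.55
ee_pos: [0.5648, -0.1615, 0.106]
tcp_rot: [3.12, -0.367, 0.0]
ft_force: [-4.2, 2.8, 12.1]
opening: -0.0
gripper_force: 6.4
```

Bottomed out: tip at 89 mm with 12 N. Releasing now.

Request:
drive_tool(increments=[{"dx": 0.0, "dy": 0.0, "dz": -0.005, "roll": 0}, {"dx": 0.0, "dy": 0.0, "dz": -0.015, "roll": 0}, {"dx": 0.0, "dy": 0.0, "dz": -0.04, "roll": 0}, {"dx": 0.0, "dy": 0.0, "dz": -0.08, "roll": 0}, {"dx": 0.0, "dy": 0.0, "dz": -0.12, "roll": 0}, {"dx": -0.04, "dy": 0.0, "dz": -0.13, "roll": 0}, {"dx": -0.08, "dy": 0.0, "dz": -0.13, "roll": 0}, {"dx": -0.12, "dy": 0.0, "dz": -0.13, "roll": 0}, {"dx": -0.12, "dy": 0.0, "dz": -0.13, "roll": 0}, {"dx": -0.12, "dy": 0.0, "dz": -0.13, "roll": 0}])

```text
time: 11.55
ee_pos: [0.4479, -0.1343, 0.2357]
tcp_rot: [3.119, -0.368, 0.003]
ft_force: [-0.9, -0.0, 1.0]
opening: 0.0003
gripper_force: 0.0
```

Run:
```python
from h import *
q=ctrl.grab_frame("scene"); p=ctrl.grab_frame("top"); s=ctrl.sense(); print(s["ee_pos"],s["ft_force"],s["time"])
b=cv2.resize(q["color"][215:315,260:460,::-1],(800,400),interpolation=cv2.INTER_CUBIC)
c=cv2.resize(p["color"][200:290,175:400,::-1],(490,196),interpolation=cv2.INTER_CUBIC)
im=np.zeros((596,800,3),np.uint8); im[:400]=b; im[400:,:490]=c; cv2.imwrite("pics/end.png",im)
```

```text
[ 0.44910154 -0.13425871  0.23531289] [ 0.38914103 -0.61719971  1.23850657] 11.65
```

View pics/end.png

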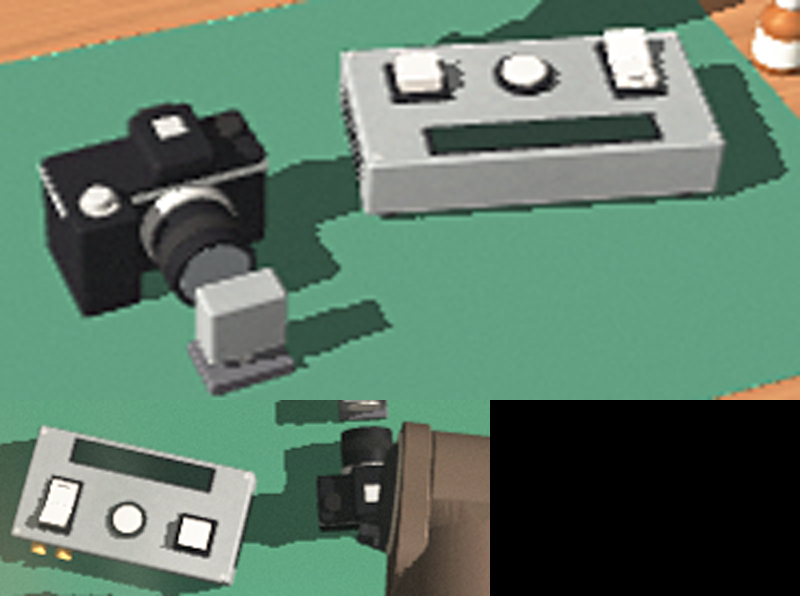

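The round key (525,72) is in, the square key (420,72) is out, the rocker (630,60) is on, the camera stands where it was and the arm is clear of everything. Handing in.

```bash
python3 -c "
from cell import ctrl
print(ctrl.close_job())"
```

```text
the job is handed in; nothing more can be done
None
```

The shutter reading is done and handed in; no verdict came back. In order, I pressed the rocker on, pushed the round key fully in, then pressed the small camera's release to its stop and let it go. The square key was not pressed, and the last pictures show the camera standing where it was.

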